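# Press a plaster study model home in a sprung model holder

## Task

Pick up the plaster study model and put it flat on the deck of the model holder with its flat heel facing the red sprung plunger. Push it against the plunger until the heel sits squarely against both hard steel stops, pressing with some 15 to 20 N in all and not ramming them. The spring would push it back, so finish while still holding the model pressed there, and leave the bur box, the glass dish and the blue impression tray where they are.

Things in the scene. Friction and masses are not known exactly. Their poses are not given: they have to be found in the camera images.
- study_model: cream plaster model of a dental arch, 48 x 60 x 29 mm, 110 to 180 g. Origin at the centre of its underside, z up through the teeth, +x towards its flat heel (open end of the horseshoe). The base is a block 18 mm high, x = -21 to +25 mm (heel face at +25), y = -29 to +29 mm; the teeth above (to 29 mm) are narrower, y = -25 to +25 mm. Grip it across y on the base.
- heel (a point): centre of the model's flat heel face: x = +25, y = 0, z = 9 mm in the study model's frame.
- model_holder: holder fixed to the worktop: aluminium base plate 150 x 110 x 12 mm (x, y, z), its top the deck, with a blue block (37 x 90 mm, 30 mm above the deck, front face at x = +33 mm) at its +x end. Origin at the centre of the plate's underside, z up, +x along the deck towards the block: the pushing direction. Deck at z = 12 mm, x = -75 to +33 mm, no side walls.
- hard_stops: two fixed steel stop buttons, 13 mm diameter, on the front of the blue block at y = -19 and +19 mm, axes 23 mm above the worktop. Same origin and axes as the model holder; their faces lie in the plane x = +25 mm.
- stop_plane (a point): point midway between the faces of the two hard stops, at model holder x = +25, y = 0, z = 23 mm; axes as the model holder. When the model is home its heel lies in this plane.
- plunger_tip (a point): centre of the front face of the red plunger tip (13 mm diameter), midway between the stops, 23 mm above the worktop. At rest it stands 12 mm in front of the stop faces.
- plunger (a joint): travel of the sprung plunger in m: 0 fully out, 0.012 when level with the hard stops. The spring needs about 2.3 N to start and 7 N at 0.012, and always pushes the plunger out again.
- dish: small pale blue glass dappen dish, 37 x 37 x 26 mm, origin at the centre of its underside; bystander, stays where it is.
- blue_tray: blue U-shaped impression tray, 70 x 55 x 14 mm, origin at the centre of its underside; bystander, stays where it is.
- burs: blue bur box with clear lid, 66 x 80 x 30 mm, origin at the centre of its underside; bystander, stays where it is.
Things that resemble listed ones, but are neither listed nor needed, are in the scene too. What is shaped like the study_model but green is not meant.

How it is judged:
By the outcome, as a careful person would: the job done as asked, in the order asked, and still so for the second after the job is handed in, while the arm keeps its last pose, push and grip.
It also fails if it takes over 48 s, if anything falls off the work surface, if the arm or the gripper's body presses on something with over 40 N, if the wrist force passes 120 N, or if a joint passes its speed limit or range.

## Robot

A 6-joint arm with a two-finger parallel gripper is mounted at the origin on a cart in front of the work surface, level with it; the furniture and walls round the work are solid. World frame = base frame: x ahead of the robot, y to its left, z up, the work surface at z = 0. Lengths are in m, angles in rad, forces in N, time in s.
With the tool pointing down it reaches from about 0.4 to 0.825 m from the base axis. Payload 7 kg.
Tool frame: the origin (TCP) lies at the very end of the fingers, on their centre line; the grasp point (between the pads) lies 19 mm behind it; z points along the fingers, y is the line along which they close (so a half turn about z gives the same grasp; the last joint's range is limited). The gripper opens to 88 mm and grips with 3 to 60 N. Pads are 19 mm wide; open, the fingers measure 130 mm over their backs; the gripper's body (78 mm by 193 mm) begins 47 mm behind the grasp point.
Start: joints at [-0.919, 0.359, 0.012, 0, -1.224, -0.288], TCP at [0.24, -0.631, 0.227] pointing down, gripper open.
Joint ranges: [-3.07, 3.07], [-1.43, 2.12], [-1.02, 1.25], [-3.03, 1.67], [-3.05, -0], [-3.03, 3.03]. Speed limits (rad/s): [2.39, 2.39, 3.01, 3.14, 3.14, 3.14].

## Interface

Orientations are given as [roll, pitch, yaw] about the fixed x, y, z axes, in that order (R = Rz(yaw) Ry(pitch) Rx(roll)).
In Python, from station import arm, grab_frame gives the robot as it stands.
- The arm moves only by the tool jog_arm, never from a script. Its argument "deltas" is a list that holds one entry, the list of rows, each a list of 4 numbers: the shift along the tool's x, y, z in units of 60 mm (1.0 is 60 mm), then the turn about the tool's z in units of 5 degrees (1.0 is 5 degrees). A call has 1 to 8 rows; each row is the pose to reach, as a shift and turn from the pose commanded when the call began, along the tool's axes at that moment; what a row does not reach only later rows make up. A row lasts 1/8 s, in which the tool goes at most 62.5 mm and 10.7 degrees, less where a joint would pass 70% of its speed; a pose out of reach is approached as far as the arm can. A call with a gripper value outside its range is refused whole. "grip" is the finger opening in mm, from 0 to 87.6, set as the call begins (left out, the last holds). The fingers move at their own pace and stop on an object; "squeeze" is the grip in N (left out, the last holds). Time passes only in rows, so rows that repeat a pose let the fingers close. It gives the time, the measured TCP pose, the force, the opening and the grip force at its end, in the units of the state.
- arm.get_state(): the state, without advancing time (a new reading comes with each control period).
- grab_frame(name): name is "side" or "top"; returns a dict with "img" (480x640x3 uint8, red, green, blue), "vfov" (degrees; the focal length in pixels is half the picture's height over the tangent of half this angle, whatever the lens; pixels are square), "cx", "cy" (the principal point, pixels), "xyz" and "rotation" of the camera in the world. Camera axes: x right, y down, z forward; pixel columns grow to the right and rows downward; lengths in m; the calibration is good to about 2 mm. A picture is of the moment at which its call begins. There is no depth.
- arm.job_done(): hands the job in; it is judged then, once.
The state is a dict: "t": time; "q": joint angles; "qd": joint speeds; "joint_efforts": joint torques, N m; "eef_pos": TCP position; "ee_rot": TCP orientation; "force": force on the tool from outside, world axes, zero at the start; "moment": the same for the moment, N m; "width": finger opening in m; "gripper_force": force on a finger pad.
Only numpy, scipy, OpenCV 4.12 (cv2) and the standard library are available. Lean on these libraries where they do the work, as an engineer would, in place of code of your own. Each camera call takes 0.05 s, during which the arm holds its last target. There are 200 camera calls.

## Working session

There is one attempt and no reset: what is moved stays moved. The work goes in short steps, Python scripts to look and compute and a tool call to move; the robot and the scene stay as the last step left them, time stands still between calls to the robot, and variables do not carry over. Pictures are saved under pics/ and viewed, at most 10 in all, crops included, and the job is handed in when it is done.

Besides the shell and the picture viewer there is one more tool, called after "Call:" as a command line: name --argument value ..., lists and objects as JSON in quotes. jog_arm: Moves the arm, as the interface text tells. Its arguments: {"type":"object","properties":{"deltas":{"type":"array"},"grip":{"type":"number"},"squeeze":{"type":"number"}},"required":["deltas"]}

```bash
mkdir -p pics; cat > h.py <<'E'
import numpy as np, cv2
from station import arm, grab_frame
def K(f):
    fl=f["img"].shape[0]/2/np.tan(np.radians(f["vfov"])/2); return fl
def ray(f,uv):
    uv=np.atleast_2d(np.float64(uv)); fl=K(f)
    d=np.c_[(uv[:,0]-f["cx"])/fl,(uv[:,1]-f["cy"])/fl,np.ones(len(uv))]
    return d@np.array(f["rotation"]).T
def plane(f,uv,z):
    d=ray(f,uv); o=np.array(f["xyz"]); return o+d*((z-o[2])/d[:,2])[:,None]
def proj(f,p):
    c=(np.atleast_2d(p)-np.array(f["xyz"]))@np.array(f["rotation"]); return c[:,:2]/c[:,2:]*K(f)+[f["cx"],f["cy"]]
def save(f,n): cv2.imwrite(n,f["img"][:,:,::-1])
E
python3 - <<'E'
from h import *
for n in("side","top"):
    f=grab_frame(n); save(f,f"pics/{n}0.png"); print(n,f["vfov"],f["cx"],f["cy"],f["xyz"],np.round(f["rotation"],3).tolist())
print(arm.get_state())
E
```

```text
side 47.004353506336756 314.927820917218 234.6204041858215 [ 0.59902384 -0.96233864  0.71101131] [-2.154, -0.02, 0.057]
top 45.76254286163816 310.52617528950725 238.1909366713725 [0.39205235 0.04176631 1.21169916] [-2.989, -0.032, -1.568]
{'t': 0.1, 'q': array([-9.18896949e-01,  3.59300077e-01,  1.11529943e-02, -2.92474472e-04,
       -1.22408028e+00, -2.88086829e-01]), 'qd': array([-5.58676247e-04, -2.37223588e-03,  3.51530869e-03, -4.24959585e-05,
       -2.23444359e-03,  8.21051557e-05]), 'joint_efforts': array([-1.19376113e-03, -5.84163737e+01,  2.93750149e+01,  7.01544687e+00,
        1.01350847e-02, -7.50927461e-05]), 'eef_pos': array([ 0.24000269, -0.63043298,  0.22573018]), 'ee_rot': array([ 3.14014246e+00, -1.42990705e-04, -2.77787958e+00]), 'force': array([-1.30543548, -0.38904952,  0.2035432 ]), 'moment': array([ 0.01155887, -0.01893043,  0.02984332]), 'gripper_force': 0.0, 'width': 0.08733445281167551}
```

View pics/top0.png

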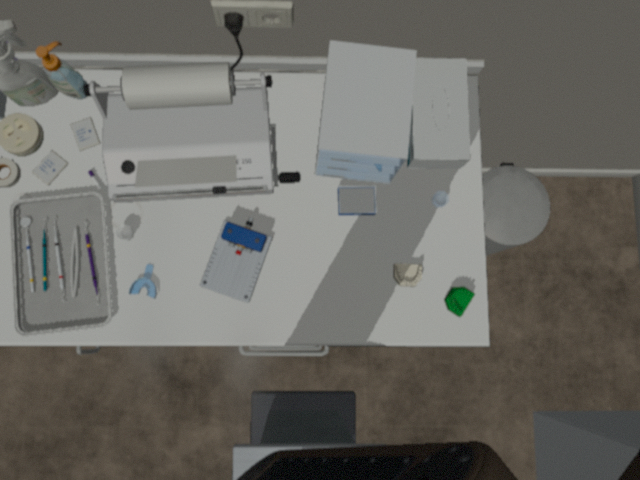

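View pics/side0.png

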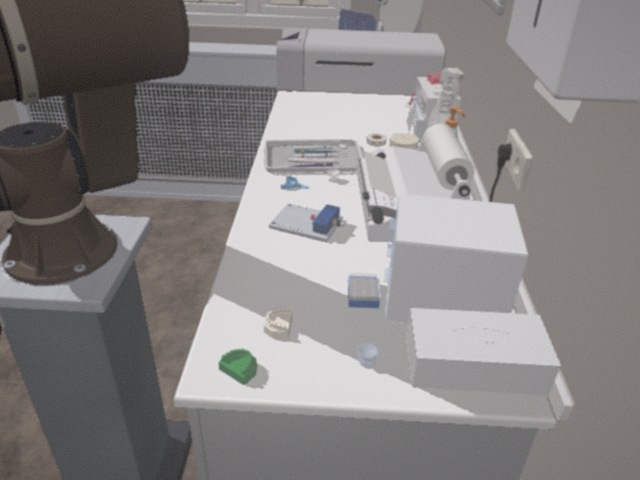

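The top view shows the cream model at (407,274), the green lookalike at (459,301), the holder at (237,260) with its blue block up-image at (244,237) and red plunger at (238,252), the bur box at (357,200), the dish at (440,199) and the tray at (145,283). In the side view the model is at (278,323), the green one at (238,365) and the holder at (308,220). Only the cream one fits the study_model. I'll confirm that in an enlarged crop.

```bash
cat >> h.py <<'E'
from scipy.spatial.transform import Rotation as Ro
_g=grab_frame
def grab_frame(n):
    f=dict(_g(n)); f["rotation"]=Ro.from_euler("xyz",f["rotation"]).as_matrix(); return f
E
python3 - <<'E'
from h import *
t=grab_frame("top"); s=grab_frame("side")
R=lambda f,a,b,c,d,k:cv2.resize(f["img"][b:d,a:c],None,fx=k,fy=k,interpolation=cv2.INTER_CUBIC)
a=R(t,380,250,430,300,8);b=R(s,250,295,310,345,6.6667);c=R(t,190,205,290,305,4);d=R(s,260,190,360,255,4)
o=np.zeros((600,800,3),np.uint8)
a=cv2.resize(a,(300,300));b=cv2.resize(b,(360,300));c=cv2.resize(c,(300,300));d=cv2.resize(d,(460,299))
o[:300,:300]=a;o[:300,300:660]=b;o[300:,:300]=c;o[300:599,300:760]=d
cv2.imwrite("pics/crop.png",o[:,:,::-1])
# holder deck-ish
for n,f in(("top",t),("side",s)):
    hsv=cv2.cvtColor(f["img"],cv2.COLOR_RGB2HSV)
    def cc(m,w):
        k,l,st,ce=cv2.connectedComponentsWithStats(m.astype(np.uint8))
        for i in range(1,k):
            if st[i,4]>w: 
                P=np.argwhere(l==i)[:,::-1].astype(np.float32); r=cv2.minAreaRect(P)
                print(n,st[i].tolist(),ce[i].round(1),[np.round(x,1) for x in r])
    H,S,V=[hsv[...,i].astype(int) for i in range(3)]
    print("blue");cc((H>100)&(H<125)&(S>130)&(V>50),40)
    print("red");cc(((H<8)|(H>172))&(S>120)&(V>80),4)
    print("cream");cc((H>12)&(H<35)&(S>30)&(V>120),60)
for z in(0,.0225): print(z,plane(t,[[407,274],[237,260],[459,301]],z).round(3).tolist())
print(plane(s,[[278,323],[308,220],[238,365]],.012).round(3).tolist())
for x,y in((407,274),(412,290),(215,270),(240,285)): print(t["img"][y,x],end="")
E
```

```text
blue
top [222, 223, 44, 28, 650] [243.4 236.4] [array([243.3, 236.4]), array([42. , 16.7]), np.float64(19.7)]
red
top [236, 251, 5, 3, 13] [238.3 252. ] [array([238., 252.]), array([2., 4.]), np.float64(90.0)]
cream
top [35, 42, 23, 27, 299] [46.4 55.3] [array([47.2, 56.3]), array([24.1, 21.9]), np.float64(75.1)]
top [0, 114, 38, 39, 1105] [ 17.9 132.7] [array([ 18.5, 133. ]), array([38., 37.]), np.float64(90.0)]
blue
red
cream
side [139, 261, 35, 20, 154] [154.4 270.3] [array([154.7, 267.9]), array([17.4, 36.2]), np.float64(63.4)]
side [161, 378, 15, 17, 71] [167.4 385.8] [array([167.2, 385.9]), array([12.3, 15.5]), np.float64(18.4)]
0 [[0.503, -0.204, 0.0], [0.531, 0.16, 0.0], [0.445, -0.315, 0.0]]
0.0225 [[0.501, -0.2, 0.022], [0.528, 0.158, 0.022], [0.444, -0.308, 0.022]]
[[0.501, -0.206, 0.012], [0.532, 0.159, 0.012], [0.446, -0.314, 0.012]]
[159 154 140][159 160 154][131 135 136][138 142 143]
```

View pics/crop.png

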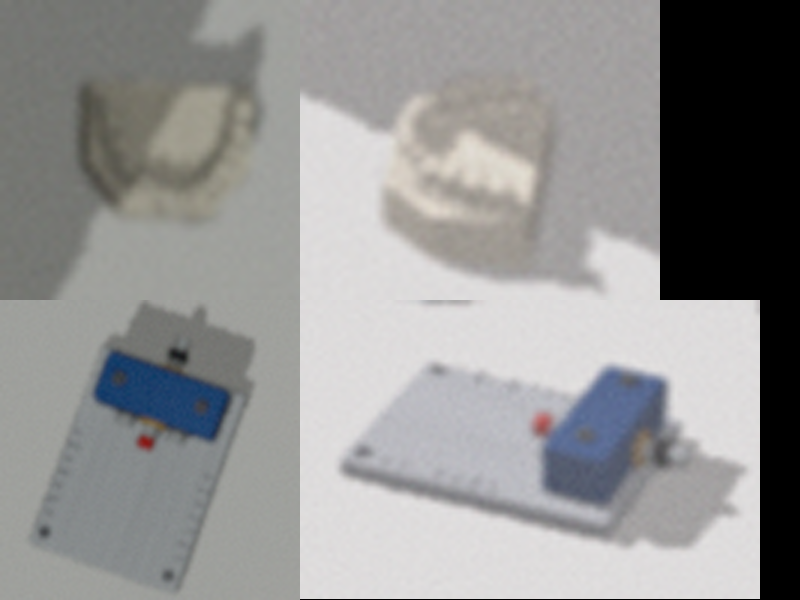

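The crop confirms the cream plaster model. In the top view its straight heel edge is up-image (crop row ~83, i.e. near (393..423, 264)), so the heel faces about world +x. The holder's block is up and to the right, so pushing is about -20° yaw. Next I measure both precisely.

```bash
python3 - <<'E'
from h import *
N=6
def avg(n):
    fs=[grab_frame(n) for _ in range(N)]; f=fs[0]; f["img32"]=np.mean([x["img"].astype(np.float32) for x in fs],0); return f
t=avg("top"); s=avg("side")
import pickle; pickle.dump((t,s),open("ts.pkl","wb"))
def comp(f,m,uv):
    k,l,st,ce=cv2.connectedComponentsWithStats(m.astype(np.uint8)); i=l[uv[1],uv[0]]; return (l==i) if i else None
def rb(f): 
    a=cv2.GaussianBlur(f["img32"],(0,0),.7); return a[...,0]-a[...,2]
T,S=rb(t),rb(s)
out=[]
for n,f,d,uv,th in(("top",t,T,(413,279),9),("side",s,S,(285,330),9)):
    m=comp(f,d>th,uv)
    if m is None: print(n,"none",d[uv[1],uv[0]]);continue
    c=max(cv2.findContours(m.astype(np.uint8),cv2.RETR_EXTERNAL,cv2.CHAIN_APPROX_NONE)[0],key=cv2.contourArea)
    print(n,cv2.contourArea(c),cv2.boundingRect(c),cv2.approxPolyDP(cv2.convexHull(c),1.2,True)[:,0].tolist(),cv2.minAreaRect(c))
# heel edge in top: subpixel gradient in column
for u in range(392,426,3): 
    col=T[255:275,u]; print(u,np.round(col,0).astype(int).tolist())
# deck
hd=comp(t,(T<0),(225,270)); c=max(cv2.findContours(hd.astype(np.uint8),cv2.RETR_EXTERNAL,cv2.CHAIN_APPROX_NONE)[0],key=cv2.contourArea)
P=cv2.approxPolyDP(cv2.convexHull(c),2,True)[:,0]; print("deck",P.tolist(),plane(t,P,.012).round(4).tolist(),cv2.minAreaRect(c))
# block + plunger
bm=comp(t,T<-40,(243,236)); r=cv2.minAreaRect(np.argwhere(bm)[:,::-1].astype(np.float32)); B=cv2.boxPoints(r); print("block",r,plane(t,B,.042).round(4).tolist())
bs=comp(s,S<-30,(326,222)); 
ys,xs=np.where((T>25)&(np.hypot(*(np.indices(T.shape)-np.array([252,238])[:,None,None]))<8)); w=T[ys,xs]; ct=[(xs*w).sum()/w.sum(),(ys*w).sum()/w.sum()]
ys,xs=np.where((S>25)&(np.hypot(*(np.indices(S.shape)-np.array([217,313])[:,None,None]))<9)); w=S[ys,xs]; cs=[(xs*w).sum()/w.sum(),(ys*w).sum()/w.sum()]
print("red",ct,plane(t,ct,.023),cs,plane(s,cs,.023))
E
```

```text
top 515.0 (394, 264, 28, 23) [[421, 265], [421, 278], [415, 285], [400, 285], [394, 276], [395, 264]] ((407.5, 275.0), (22.0, 27.0), 90.0)
side 665.5 (264, 308, 28, 31) [[288, 308], [291, 312], [287, 338], [272, 337], [264, 331], [266, 314], [269, 311], [278, 308]] ((277.19000244140625, 322.1700134277344), (25.880111694335938, 31.112699508666992), 8.130102157592773)
392 [2, 2, 2, 2, 2, 2, 2, 2, 2, 3, 4, 4, 4, 4, 4, 4, 4, 4, 4, 4]
395 [2, 2, 2, 2, 2, 2, 2, 4, 7, 10, 11, 11, 11, 11, 12, 12, 12, 12, 12, 13]
398 [2, 2, 2, 2, 2, 2, 3, 4, 8, 12, 13, 14, 14, 14, 13, 13, 13, 13, 12, 12]
401 [2, 2, 2, 2, 2, 2, 2, 4, 8, 12, 14, 14, 14, 14, 14, 14, 14, 14, 14, 14]
404 [2, 2, 2, 2, 2, 2, 2, 4, 7, 12, 14, 14, 15, 14, 14, 14, 15, 15, 15, 15]
407 [2, 2, 2, 3, 2, 2, 2, 4, 7, 11, 14, 14, 15, 15, 16, 16, 16, 17, 17, 17]
410 [2, 2, 2, 2, 2, 2, 2, 3, 7, 12, 15, 17, 17, 17, 17, 17, 17, 17, 17, 17]
413 [2, 2, 2, 2, 2, 2, 2, 3, 7, 12, 16, 17, 17, 17, 17, 17, 17, 17, 18, 17]
416 [2, 2, 2, 2, 2, 2, 2, 3, 6, 10, 14, 16, 17, 17, 17, 16, 16, 16, 16, 15]
419 [2, 2, 2, 2, 2, 2, 2, 2, 4, 8, 12, 15, 16, 16, 16, 16, 16, 17, 17, 17]
422 [2, 2, 2, 2, 2, 2, 2, 2, 3, 4, 6, 7, 8, 9, 8, 7, 7, 7, 6, 7]
425 [2, 2, 2, 2, 2, 2, 2, 2, 2, 2, 3, 2, 2, 2, 2, 2, 2, 2, 2, 2]
deck [[224, 220], [272, 237], [247, 302], [200, 286]] [[0.615, 0.1884, 0.012], [0.5791, 0.0856, 0.012], [0.4411, 0.1361, 0.012], [0.474, 0.2349, 0.012]] ((235.75181579589844, 260.6824645996094), (52.97017288208008, 72.7058334350586), 19.98310661315918)
block ((243.2158660888672, 236.37942504882812), (42.29703140258789, 16.918811798095703), 19.179006576538086) [[0.5727, 0.1911, 0.042], [0.6064, 0.1805, 0.042], [0.5778, 0.0971, 0.042], [0.5442, 0.1081, 0.042]]
red [np.float64(238.428068918251), np.float64(251.25753605564455)] [[0.54651084 0.15521887 0.023     ]] [np.float64(312.2271218696312), np.float64(216.20272596517583)] [[0.54182678 0.15888136 0.023     ]]
```

```bash
cat >> h.py <<'E'
def go(x,y,z,yaw,st=None):
    "row (units) from the measured pose to a tool-down target"
    st=st or arm.get_state(); R=Ro.from_euler("xyz",st["ee_rot"])
    d=R.inv().apply(np.array([x,y,z])-st["eef_pos"])/.06
    a=-(np.degrees(yaw-st["ee_rot"][2])+180)%360-180
    a=(-(np.degrees(yaw-st["ee_rot"][2]))+180)%360-180
    print("row",d.round(3).tolist(),round(a/5,3))
E
python3 - <<'E'
from h import *
import pickle; t,s=pickle.load(open("ts.pkl","rb"))
h=plane(t,[[396.5,263.0],[419,263.7]],.018); d=h[0]-h[1]; print("heel",h.round(4).tolist(),"yaw",np.degrees(np.arctan2(-d[0],d[1])))
print("right",plane(t,[[421.9,272]],.018).round(4),"left",plane(t,[[393.4,272]],0).round(4),plane(t,[[393.4,272]],.018).round(4),"front",plane(t,[[407,286.3]],0).round(4))
# side check: heel top-right & bottom edge of silhouette predicted from pose
for X,Y in((.501,-.2025),):
    for c in((25,29,18),(25,-29,18),(25,-29,0),(-21,0,0),(25,29,0)): print(c,proj(s,[X+c[0]/1e3,Y+c[1]/1e3,c[2]/1e3]).round(1),proj(t,[X+c[0]/1e3,Y+c[1]/1e3,c[2]/1e3]).round(1))
print([plane(s,[[291.5,312],[287.5,338.5]],z).round(4).tolist() for z in(.0,.018)])
go(.511,-.2025,.1,-np.pi)
E
```

```text
heel [[0.5243, -0.1789, 0.018], [0.5231, -0.227, 0.018]] yaw -1.429747174701205
right [[ 0.5055 -0.2327  0.018 ]] left [[ 0.5069 -0.1752  0.    ]] [[ 0.5052 -0.172   0.018 ]] front [[ 0.4763 -0.2038  0.    ]]
(25, 29, 18) [[293.  309.8]] [[393.9 262.2]]
(25, -29, 18) [[290.1 331.1]] [[421.1 262.4]]
(25, -29, 0) [[290.1 338.4]] [[419.2 263.3]]
(-21, 0, 0) [[267.  326.1]] [[406.3 284.6]]
(25, 29, 0) [[293.  316.9]] [[392.4 263.1]]
[[[0.5218, -0.1597, -0.0], [0.5213, -0.2321, 0.0]], [[0.5238, -0.18, 0.018], [0.5232, -0.2506, 0.018]]]
row [-6.759, 5.065, 2.11] 4.169
```

Call:
jog_arm --deltas '[[[-0.84,0.63,0.2,0.5],[-1.7,1.26,0.4,1.1],[-2.5,1.9,0.6,1.7],[-3.35,2.5,0.9,2.3],[-4.2,3.15,1.2,2.9],[-5.0,3.8,1.5,3.5],[-5.9,4.4,1.8,4.0],[-6.71,5.05,2.11,4.44]]]' --grip 87.6

```text
t: 1.8
eef_pos: [0.4999, -0.2192, 0.1057]
ee_rot: [-3.141, 0.001, 3.117]
force: [0.7, -0.5, 0.5]
width: 0.0874
gripper_force: 0.0
```

Call:
jog_arm --deltas '[[[0,0,0,0],[0,0,0,0],[0,0,0,0]]]'

```text
t: 2.17
eef_pos: [0.4982, -0.2218, 0.1061]
ee_rot: [-3.141, 0.001, 3.117]
force: [0.0, 0.1, 0.5]
width: 0.0877
gripper_force: 0.0
```

```bash
python3 - <<'E'
from h import *
go(.5087,-.204,.004,np.radians(-181.4))
f=grab_frame("side"); cv2.imwrite("pics/s1.png",cv2.resize(f["img"][230:400,190:390],None,fx=4,fy=3.5,interpolation=cv2.INTER_CUBIC)[:590,:,::-1])
E
```

```text
row [-0.166, 0.302, 1.702] -0.004
```

View pics/s1.png

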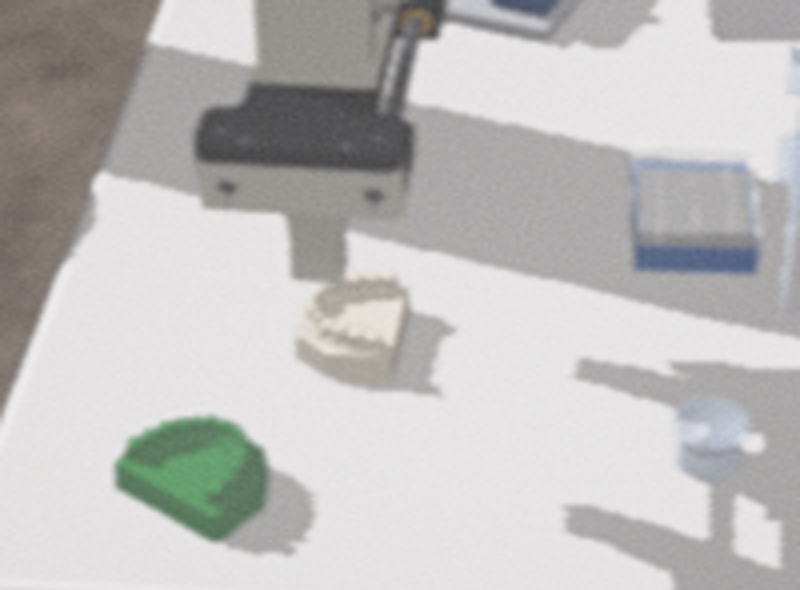

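The side crop shows the open gripper above and behind the cream model, around crop (350,330), with the green one apart at (190,480). I shift to centre it, then descend.

Call:
jog_arm --deltas '[[[-0.08,0.15,0,0],[-0.166,0.302,0,0],[-0.166,0.302,0.3,0],[-0.166,0.302,0.7,0],[-0.166,0.302,1.1,0],[-0.166,0.302,1.45,0],[-0.166,0.302,1.65,0],[-0.166,0.302,1.7,0]]]'

```text
t: 3.22
eef_pos: [0.5088, -0.2028, 0.0031]
ee_rot: [-3.142, -0.001, 3.118]
force: [0.8, 0.3, 0.3]
width: 0.0875
gripper_force: 0.0
```

Call:
jog_arm --deltas '[[[0,0,0,0],[0,0,0,0]]]'

```text
t: 3.48
eef_pos: [0.5095, -0.203, 0.0044]
ee_rot: [-3.142, 0.001, 3.118]
force: [-0.3, 1.1, 0.2]
width: 0.0877
gripper_force: 0.0
```

```bash
python3 - <<'E'
from h import *
go(.5087,-.204,.004,np.radians(-181.4)); print(arm.get_state()["force"])
f=grab_frame("side"); cv2.imwrite("pics/s2.png",cv2.resize(f["img"][270:370,210:340],None,fx=6,fy=6,interpolation=cv2.INTER_CUBIC)[:,:,::-1])
E
```

```text
row [0.013, -0.016, 0.006] 0.009
[-0.32107642  1.07365468  0.20772183]
```

View pics/s2.png

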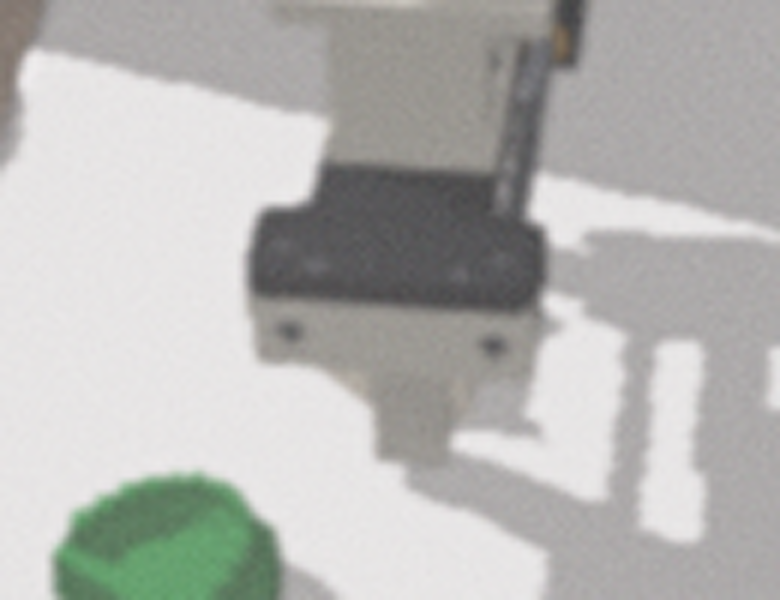

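The model is hidden behind the fingers, which are clear of everything else (near finger tip at crop (410,460)). The pose is as planned, so I close the gripper.

Call:
jog_arm --deltas '[[[0,0,0,0],[0,0,0,0],[0,0,0,0],[0,0,0,0],[0,0,0,0],[0,0,0,0]]]' --grip 40 --squeeze 50

```text
t: 4.28
eef_pos: [0.509, -0.2031, 0.0037]
ee_rot: [-3.142, 0.0, 3.118]
force: [-0.2, -0.6, 1.3]
width: 0.0576
gripper_force: 50.0
```

Call:
jog_arm --deltas '[[[0,0,-0.1,0],[0,0,-0.4,0],[0,0,-0.8,0],[0,0,-1.2,0],[0,0,-1.5,0],[0,0,-1.6,0],[0,0,-1.6,0]]]'

```text
t: 5.15
eef_pos: [0.5088, -0.2029, 0.0996]
ee_rot: [3.141, 0.0, 3.118]
force: [-0.3, -0.2, -2.5]
width: 0.0574
gripper_force: 50.0
```

```bash
python3 - <<'E'
from h import *
import pickle
st=arm.get_state(); print(st["eef_pos"],st["force"],st["width"],st["ee_rot"])
f=grab_frame("side");t=grab_frame("top"); 
a=cv2.resize(f["img"][220:340,200:330],(520,480),interpolation=cv2.INTER_CUBIC)
b=cv2.resize(t["img"][240:310,370:440],(280,280),interpolation=cv2.INTER_CUBIC)
o=np.zeros((480,800,3),np.uint8);o[:,:520]=a;o[:280,520:]=b
cv2.imwrite("pics/s3.png",o[:,:,::-1])
y=np.radians(-19); u=np.array([np.cos(y),np.sin(y)]); c=np.array([.527,.161])
# grasp point at model x=+10; heel at 25 -> tcp 15 behind heel; heel 12 mm before plunger tip at holder x=+13 -> heel x=1 
p=c+u*(.001-.015); print(p)
go(*p,.1,y-np.pi)
E
```

```text
[ 0.50879773 -0.20293765  0.09964949] [-0.30925659 -0.16957658 -2.54408198] 0.05744474231786971 [3.14135064e+00 2.56773181e-04 3.11772663e+00]
[0.51376274 0.16555795]
row [0.057, 6.142, -0.018] 3.526
```

View pics/s3.png

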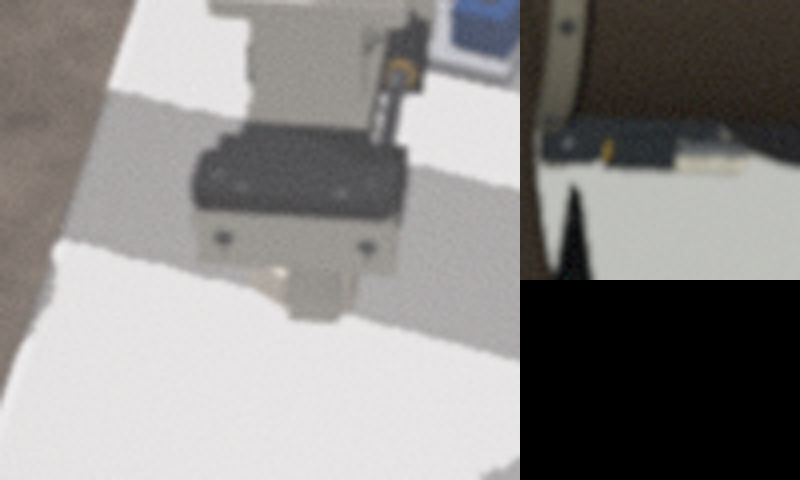

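The model hangs between the fingers (crop (300,290)), its front showing at (265,280) and its table spot empty. I carry it to the holder.

Call:
jog_arm --deltas '[[[0,0.4,0,0.3],[0.02,1.2,0,0.8],[0.02,2.1,0,1.3],[0.03,3.0,0,1.8],[0.04,3.9,0,2.3],[0.05,4.8,0,2.8],[0.05,5.5,0,3.2],[0.06,6.14,0,3.526]]]'

```text
t: 6.25
eef_pos: [0.5134, 0.1668, 0.0987]
ee_rot: [-3.14, -0.001, 2.81]
force: [0.4, -0.4, -1.5]
width: 0.0579
gripper_force: 50.0
```

Call:
jog_arm --deltas '[[[0,0,0,0],[0,0,0,0],[0,0,0,0]]]'

```text
t: 6.62
eef_pos: [0.5137, 0.1644, 0.0993]
ee_rot: [-3.141, -0.001, 2.809]
force: [0.1, -0.6, -1.7]
width: 0.0572
gripper_force: 50.0
```

```bash
python3 - <<'E'
from h import *
st=arm.get_state(); print(st["eef_pos"],st["force"],st["width"],st["ee_rot"])
y=np.radians(-19); go(.5138,.1656,.0175,y-np.pi)
f=grab_frame("side");t=grab_frame("top"); 
a=cv2.resize(f["img"][140:270,230:370],(520,480),interpolation=cv2.INTER_CUBIC)
b=cv2.resize(t["img"][210:310,190:290],(280,280),interpolation=cv2.INTER_CUBIC)
o=np.zeros((480,800,3),np.uint8);o[:,:520]=a;o[:280,520:]=b
cv2.imwrite("pics/s4.png",o[:,:,::-1])
E
```

```text
[0.51372946 0.16436007 0.09925313] [ 0.14224363 -0.61089423 -1.71882771] 0.057243910668531614 [-3.14076207e+00 -5.95670079e-04  2.80941871e+00]
row [0.005, 0.021, 1.363] -0.006
```

View pics/s4.png

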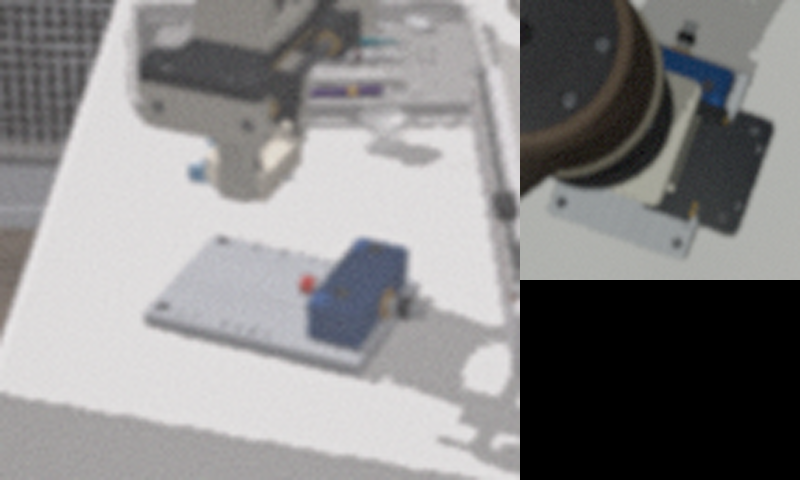

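The model hangs above the deck (crop (265,170)), its heel facing the red plunger at (307,285). I descend to just above the deck.

Call:
jog_arm --deltas '[[[0,0.02,0.2,0],[0,0.02,0.6,0],[0,0.02,0.95,0],[0,0.02,1.15,0],[0,0.02,1.27,0],[0,0.02,1.31,0],[0,0.02,1.31,0]]]'

```text
t: 7.6
eef_pos: [0.5147, 0.1667, 0.0214]
ee_rot: [3.141, 0.0, 2.81]
force: [0.4, -0.1, -1.4]
width: 0.0572
gripper_force: 50.0
```

Call:
jog_arm --deltas '[[[0,0,0.02,0],[0,0,0.04,0],[0,0,0.06,0],[0,0,0.06,0]]]'

```text
t: 8.1
eef_pos: [0.5144, 0.1665, 0.0174]
ee_rot: [-3.142, -0.0, 2.81]
force: [0.4, 0.0, -2.2]
width: 0.0574
gripper_force: 50.0
```

Call:
jog_arm --deltas '[[[0,0,0.01,0],[0,0,0.02,0],[0,0,0.02,0]]]'

```text
t: 8.48
eef_pos: [0.5144, 0.1665, 0.0162]
ee_rot: [-3.142, -0.0, 2.81]
force: [-0.2, 0.1, -1.4]
width: 0.0573
gripper_force: 50.0
```

Call:
jog_arm --deltas '[[[0,0,0.01,0],[0,0,0.015,0],[0,0,0.015,0]]]'

```text
t: 8.85
eef_pos: [0.5145, 0.1665, 0.0157]
ee_rot: [3.141, 0.0, 2.81]
force: [-1.8, -0.6, 5.4]
width: 0.0574
gripper_force: 50.0
```

Call:
jog_arm --deltas '[[[-0.03,0,-0.005,0],[-0.08,0,-0.005,0],[-0.13,0,-0.005,0],[-0.18,0,-0.005,0],[-0.2,0,-0.005,0],[-0.2,0,-0.005,0]]]'

```text
t: 9.6
eef_pos: [0.5255, 0.1626, 0.0157]
ee_rot: [-3.141, -0.001, 2.81]
force: [-5.8, 2.6, 6.3]
width: 0.0572
gripper_force: 50.0
```

Call:
jog_arm --deltas '[[[-0.02,0,0,0],[-0.05,0,0,0],[-0.08,0,0,0],[-0.1,0,0,0],[-0.1,0,0,0]]]'

```text
t: 10.22
eef_pos: [0.5304, 0.1609, 0.0157]
ee_rot: [-3.141, -0.002, 2.81]
force: [-10.0, 4.7, 9.5]
width: 0.0576
gripper_force: 50.0
```

```bash
cat >> h.py <<'E'
def rep(yaw=-19):
    y=np.radians(yaw);u=np.array([np.cos(y),np.sin(y)]);v=np.array([-u[1],u[0]])
    st=arm.get_state();d=st["eef_pos"][:2]-[.527,.161]
    print("t",st["t"],"heel x",(d@u*1e3+15).round(2),"y",(d@v*1e3).round(2),"z",st["eef_pos"][2].round(5),"F push",(-st["force"][:2]@u).round(2),"lat",(st["force"][:2]@v).round(2),"z",st["force"][2].round(2),"M",st["moment"].round(3),"rot",st["ee_rot"].round(4),"w",st["width"].round(5))
E
python3 - <<'E'
from h import *
rep()
f=grab_frame("side");t=grab_frame("top"); 
a=cv2.resize(f["img"][170:260,260:360],(533,480),interpolation=cv2.INTER_CUBIC)
b=cv2.resize(t["img"][210:310,190:290],(267,267),interpolation=cv2.INTER_CUBIC)
o=np.zeros((480,800,3),np.uint8);o[:,:533]=a;o[:267,533:]=b
cv2.imwrite("pics/s5.png",o[:,:,::-1])
E
```

```text
Traceback (most recent call last):
  File "h.py", line 28, in rep
    print("t",st["t"],"heel x",(d@u*1e3+15).round(2),"y",(d@v*1e3).round(2),"z",st["eef_pos"][2].round(5),"F push",(-st["force"][:2]@u).round(2),"lat",(st["force"][:2]@v).round(2),"z",st["force"][2].round(2),"M",st["moment"].round(3),"rot",st["ee_rot"].round(4),"w",st["width"].round(5))
                                                                                                                                                                                                                                                                          ^^^^^^^^^^^^^^^^^
AttributeError: 'float' object has no attribute 'round'
```

```bash
sed -i 's/st\["width"\].round(5)/round(float(st["width"]),5)/' h.py
python3 - <<'E'
from h import *
rep()
f=grab_frame("side");t=grab_frame("top"); 
a=cv2.resize(f["img"][170:260,260:360],(533,480),interpolation=cv2.INTER_CUBIC)
b=cv2.resize(t["img"][210:310,190:290],(267,267),interpolation=cv2.INTER_CUBIC)
o=np.zeros((480,800,3),np.uint8);o[:,:533]=a;o[:267,533:]=b
cv2.imwrite("pics/s5.png",o[:,:,::-1])
E
```

```text
t 10.225 heel x 18.27 y 1.02 z 0.01571 F push 11.01 lat 1.16 z 9.53 M [1.992 3.803 0.093] rot [-3.1412e+00 -1.6000e-03  2.8100e+00] w 0.05758
```

View pics/s5.png

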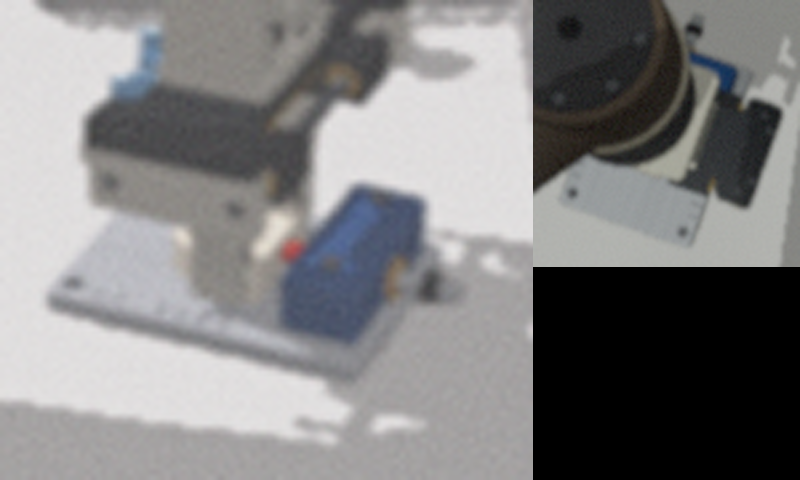

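Call:
jog_arm --deltas '[[[0,0,-0.005,0],[0,0,-0.01,0],[0,0,-0.01,0]]]'

```text
t: 10.7
eef_pos: [0.5307, 0.1608, 0.0158]
ee_rot: [-3.141, -0.001, 2.81]
force: [-5.7, 4.5, 1.7]
width: 0.0574
gripper_force: 50.0
```

```bash
python3 -c "
from h import *
rep()"
```

```text
t 10.7 heel x 18.57 y 1.0 z 0.01575 F push 6.83 lat 2.4 z 1.66 M [1.585 2.242 0.116] rot [-3.1412e+00 -1.3000e-03  2.8099e+00] w 0.05739
```

The model is flat on the deck with its heel against the red plunger (crop (292,250)). I push on gently.

Call:
jog_arm --deltas '[[[-0.02,0,0,0],[-0.04,0,0,0],[-0.06,0,0,0],[-0.07,0,0,0],[-0.07,0,0,0]]]'

```text
t: 11.32
eef_pos: [0.5343, 0.1595, 0.0158]
ee_rot: [-3.141, -0.002, 2.81]
force: [-7.6, 5.2, 3.6]
width: 0.0578
gripper_force: 50.0
```

```bash
python3 -c "
from h import *
rep()"
```

```text
t 11.325 heel x 22.42 y 1.0 z 0.01576 F push 8.91 lat 2.48 z 3.58 M [2.05  3.023 0.032] rot [-3.1411e+00 -1.8000e-03  2.8099e+00] w 0.05783
```

Call:
jog_arm --deltas '[[[-0.01,0,0,0],[-0.02,0,0,0],[-0.02,0,0,0]]]'

```text
t: 11.7
eef_pos: [0.5353, 0.1592, 0.0158]
ee_rot: [-3.141, -0.002, 2.81]
force: [-8.9, 6.7, 4.1]
width: 0.0576
gripper_force: 50.0
```

```bash
python3 -c "
from h import *
rep()"
```

```text
t 11.7 heel x 23.46 y 0.97 z 0.01576 F push 10.57 lat 3.45 z 4.06 M [2.301 3.355 0.081] rot [-3.1410e+00 -2.0000e-03  2.8099e+00] w 0.05763
```

Call:
jog_arm --deltas '[[[-0.01,0,-0.002,0],[-0.015,0,-0.004,0],[-0.015,0,-0.004,0]]]'

```text
t: 12.08
eef_pos: [0.5362, 0.1588, 0.0158]
ee_rot: [-3.141, -0.002, 2.81]
force: [-7.3, 6.9, 1.4]
width: 0.0575
gripper_force: 50.0
```

```bash
python3 -c "
from h import *
rep()"
```

```text
t 12.075 heel x 24.37 y 0.95 z 0.01577 F push 9.14 lat 4.16 z 1.4 M [2.241 3.013 0.095] rot [-3.1409e+00 -2.1000e-03  2.8097e+00] w 0.05749
```

Call:
jog_arm --deltas '[[[-0.005,0,0,0],[-0.01,0,0,0],[-0.01,0,0,0]]]'

```text
t: 12.45
eef_pos: [0.5366, 0.1587, 0.0158]
ee_rot: [-3.141, -0.002, 2.81]
force: [-8.7, 7.6, 1.8]
width: 0.0573
gripper_force: 49.9
```

```bash
python3 -c "
from h import *
rep()"
```

```text
t 12.45 heel x 24.85 y 0.93 z 0.01578 F push 10.7 lat 4.34 z 1.8 M [2.424 3.211 0.091] rot [-3.1409e+00 -2.2000e-03  2.8098e+00] w 0.05734
```

Call:
jog_arm --deltas '[[[-0.005,0.003,0,0],[-0.01,0.006,0,0],[-0.01,0.006,0,0]]]'

```text
t: 12.82
eef_pos: [0.5366, 0.1587, 0.0158]
ee_rot: [-3.14, -0.003, 2.81]
force: [-12.1, 8.2, 4.8]
width: 0.0575
gripper_force: 49.9
```

```bash
python3 -c "
from h import *
rep()"
```

```text
t 12.825 heel x 24.87 y 0.96 z 0.01577 F push 14.08 lat 3.84 z 4.77 M [2.738 4.227 0.171] rot [-3.1403e+00 -3.0000e-03  2.8098e+00] w 0.05747
```

Call:
jog_arm --deltas '[[[-0.005,0,0,0],[-0.01,0,0,0],[-0.01,0,0,0]]]'

```text
t: 13.2
eef_pos: [0.5367, 0.1586, 0.0158]
ee_rot: [-3.14, -0.004, 2.81]
force: [-14.1, 9.8, 6.4]
width: 0.0577
gripper_force: 49.9
```

```bash
python3 -c "
from h import *
rep()"
```

```text
t 13.2 heel x 24.94 y 0.92 z 0.01576 F push 16.55 lat 4.71 z 6.44 M [3.397 5.375 0.196] rot [-3.1401 -0.0037  2.8098] w 0.05774
```

Stop contact is at heel x≈24.9. Mz shows most of the load on the +y stop, so the model is slightly skewed. I turn it a little the other way and relieve the side and down loads.

Call:
jog_arm --deltas '[[[0,0.005,-0.003,-0.05],[0,0.01,-0.006,-0.1],[0,0.01,-0.006,-0.1]]]'

```text
t: 13.58
eef_pos: [0.5368, 0.1586, 0.0158]
ee_rot: [-3.139, -0.004, 2.818]
force: [-12.5, 5.9, 4.0]
width: 0.0578
gripper_force: 50.0
```

```bash
python3 -c "
from h import *
rep()"
```

```text
t 13.575 heel x 25.05 y 0.88 z 0.01579 F push 13.71 lat 1.54 z 4.0 M [2.334 4.432 0.062] rot [-3.1392 -0.0039  2.8181] w 0.05777
```

Call:
jog_arm --deltas '[[[0,0.005,0,-0.05],[0,0.01,0,-0.1],[0,0.01,0,-0.1]]]'

```text
t: 13.95
eef_pos: [0.5367, 0.1585, 0.0158]
ee_rot: [-3.139, -0.004, 2.825]
force: [-12.7, 3.0, 5.0]
width: 0.0576
gripper_force: 50.1
```

```bash
python3 -c "
from h import *
rep()"
```

```text
t 13.95 heel x 24.98 y 0.83 z 0.01576 F push 12.96 lat -1.28 z 5.05 M [ 1.573  4.364 -0.487] rot [-3.1387 -0.0044  2.8255] w 0.05757
```

Call:
jog_arm --deltas '[[[0,-0.005,0,0.05],[0,-0.005,0,0.09],[0,-0.005,0,0.09],[0,-0.005,0,0.09]]]'

```text
t: 14.45
eef_pos: [0.5367, 0.1585, 0.0158]
ee_rot: [-3.139, -0.004, 2.819]
force: [-13.0, 4.6, 4.2]
width: 0.0578
gripper_force: 49.9
```

```bash
python3 -c "
from h import *
for i in range(4): rep(-18.6); grab_frame('side')"
```

```text
t 14.45 heel x 25.02 y 0.79 z 0.01579 F push 13.78 lat 0.21 z 4.22 M [1.94  4.463 0.095] rot [-3.1388 -0.0041  2.8189] w 0.05777
t 14.5 heel x 25.01 y 0.74 z 0.0158 F push 13.04 lat 0.63 z 4.46 M [1.961 4.42  0.049] rot [-3.1387 -0.0042  2.8189] w 0.05731
t 14.55 heel x 25.01 y 0.79 z 0.01579 F push 13.05 lat -0.74 z 4.21 M [1.909 4.505 0.108] rot [-3.1388 -0.0042  2.8189] w 0.05735
t 14.6 heel x 25.01 y 0.78 z 0.01579 F push 13.05 lat 0.09 z 4.38 M [1.951 4.45  0.119] rot [-3.1388 -0.0041  2.8189] w 0.05781
```

Call:
jog_arm --deltas '[[[-0.008,0,-0.004,-0.01],[-0.015,0,-0.007,-0.01],[-0.018,0,-0.008,-0.01],[-0.018,0,-0.008,-0.01]]]'

```text
t: 15.15
eef_pos: [0.5368, 0.1585, 0.0158]
ee_rot: [-3.138, -0.006, 2.819]
force: [-16.6, 8.5, 3.9]
width: 0.0579
gripper_force: 50.0
```

```bash
python3 -c "
from h import *
for i in range(4): rep(-18.6); grab_frame('side')"
```

```text
t 15.15 heel x 25.07 y 0.74 z 0.01583 F push 18.44 lat 2.77 z 3.86 M [3.328 5.797 0.036] rot [-3.1385 -0.0056  2.8194] w 0.05786
t 15.2 heel x 25.08 y 0.77 z 0.01583 F push 17.9 lat 3.67 z 4.28 M [3.32  5.814 0.062] rot [-3.1385 -0.0056  2.8193] w 0.0573
t 15.25 heel x 25.08 y 0.77 z 0.01584 F push 18.23 lat 3.5 z 4.47 M [3.285 5.78  0.019] rot [-3.1385 -0.0055  2.8194] w 0.05732
t 15.3 heel x 25.09 y 0.75 z 0.01585 F push 18.09 lat 2.24 z 3.55 M [3.334 5.748 0.053] rot [-3.1385 -0.0055  2.8194] w 0.05768
```

```bash
python3 - <<'E'
from h import *
f=grab_frame("side"); cv2.imwrite("pics/s6.png",cv2.resize(f["img"][185:255,270:360],(720,560),interpolation=cv2.INTER_CUBIC)[:,:,::-1])
rep(-18.6)
E
```

```text
t 15.4 heel x 25.07 y 0.74 z 0.01582 F push 18.62 lat 3.46 z 3.71 M [3.267 5.794 0.074] rot [-3.1384 -0.0055  2.8195] w 0.05739
```

View pics/s6.png

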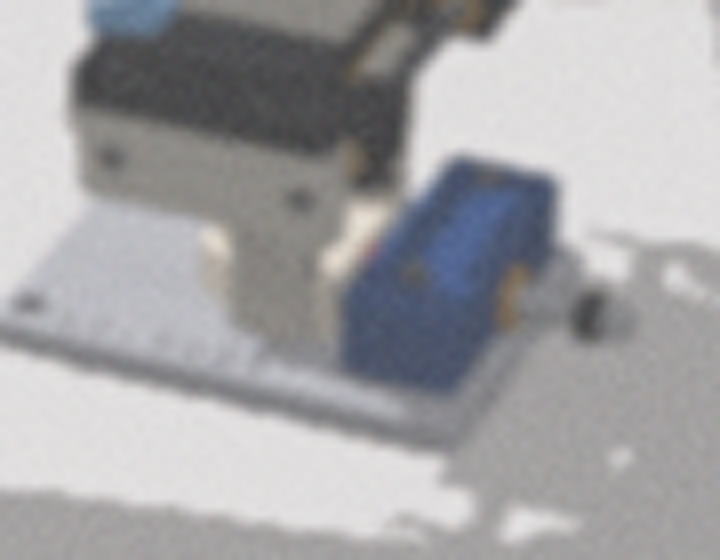

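The heel is close against the block's stops with the plunger pressed in (red sliver at (375,250)). The push is steady at about 18 N and the torque is balanced, so I hand in.

```bash
python3 -c "
from station import arm
print(arm.job_done())"
```

```text
the job is handed in; nothing more can be done
None
```

I handed the job in at about 15 s with the plaster model on the deck, its heel pressed against both stops at about 18 N and still gripped. The squareness rests on balanced torque readings, and the tool ended tilted about 0.3° from the push. The arm never went near the bur box, glass dish or blue tray, though I took no final picture of them.

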